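# Set the bleed valve of a suction plate

## Task

Make the small suction plate ready for a fragile sheet. First turn the regulator knob up (clockwise) until its pointer stands at the index flag; then take the handwheel of the bleed valve by its handle, close the valve (clockwise) until it stops, and open it again by exactly two turns. Finish while still gripping the handle with the valve at rest there, ready to trim it when the built-in pump starts; leave the flag and the things lying on and beside the unit as they are.

Things in the scene. Friction and masses are not known exactly. Their poses are not given: they have to be found in the camera images.
- suction_unit: The fixed suction unit: a grey control box 170 x 350 x 70 mm (x, y, z) with an aluminium top panel 70 mm above the worktop, and behind it (+x) a perforated aluminium suction plate 200 x 320 mm whose top is 36 mm high. Origin: centre of the control box's underside; z up, -x faces the robot. In its frame the knob's axis is at x -20, y 95 mm, the handwheel's axis at x -10, y -90 mm. Both stand upright. A flat vacuum gauge of 60 mm (12 mm high) lies in the panel at x 40, y 10 mm.
- regulator (a joint): Angle of the regulator knob, rad: 0 at its lowest setting, grows clockwise seen from above, up to 4.71. At 0 the pointer points along the unit's direction 135 degrees from +x towards +y; at value q it points 135 degrees - q. It turns with light friction (0.06 N m) and stays where it is left.
- regulator_grip (a point): Point on the knob's axis at the height to grip, 27 mm over the knob's underside. The knob is black: a round skirt of 50 mm, 6 mm high, with a small nib, and on it an upright finger bar 46 mm long, 13 mm thick and reaching 10 mm above this point and 21 mm below it (down to the skirt). The point's x axis lies along the bar and points where the pointer points; z up.
- regulator_pointer (a point): Tip of the knob's pointer (nib with a white line), 32 mm from the knob's axis, just above the panel; turns with the knob. It coincides with index_mark when the knob is set.
- index_mark (a point): The index: inner end of a small pointed brass tab (17 x 7 mm, 5 mm above the panel at most, with a dark screw head) that sits on a thin steel ring round the knob and points at its axis, 32 mm from the knob's axis, at the height of the pointer's tip. The ring is set stiffly to one angle, different each time, 0.6 to 1.5 rad clockwise of the pointer's start.
- index_flag (a joint): Angle of the index ring, rad, in the same sense and from the same zero as regulator: the knob is set when both are equal.
- bleed_wheel (a joint): Total angle of the bleed valve's handwheel, rad: 0 is closed, at a firm stop; grows as it is opened, counter-clockwise seen from above, 2 pi a turn, to 25.2. It starts 0.3 to 0.9 turn open. It turns with light friction (0.1 N m, about 2 N at the handle), stays where it is left, and rises with its stem 2 mm a turn. At 0 (and after each whole turn) the handle stands in the unit's +x direction from the wheel's axis; at value q it stands at angle q from +x towards +y.
- wheel_center (a point): Centre of the top face of the handwheel, on its upright axis. The wheel is a dished bare aluminium disc of 120 mm, 14 mm thick, with a dark hexagon nut (8 mm high) in the middle, 120 mm above the worktop at its top face when closed.
- crank_handle: The upright black revolving handle on the handwheel: a round barrel 62 mm long and 22 mm thick (17 at its foot), 48 mm from the wheel's axis. Origin: on the handle's own axis, half-way up, 33 mm above the wheel's top face (153 mm above the worktop when closed); z up. It spins freely on its pin, so that a gripper may keep its direction while it carries the handle round.
- leather_weight: Bystander: brown leather-covered block 41 x 62 x 22 mm lying on the suction plate; origin at its underside.
- folder: Bystander: bone folder 22 x 140 x 9 mm lying on the suction plate; origin at its underside.
- tape: Bystander: roll of masking tape, 94 mm across, 19 mm high, lying on the worktop to the right of the unit; origin at its underside.
- jar: Bystander: pigment jar with a black lid, 57 mm across, 70 mm high, standing on the worktop to the left of the unit; origin at its underside.

How it is judged (in metres and radians):
On the way, in this order (a step that is already met when the one before it is completed fails the run):
1. the regulator knob's pointer stands at the index flag (horizontal distance between regulator_pointer and index_mark below 0.0045 m), for 0.3 s.
2. the bleed valve is closed to its stop (value of joint bleed_wheel below 0.08 rad), for 0.1 s.
At the end, for the whole second after the job is handed in: The bleed valve's handwheel is at rest two turns (12.57 rad, within 0.3 rad) open from its stop, the fingers still grip the revolving handle (contact force over 2 N, grasp point within 35 mm of the handle's middle), and the knob's pointer tip still stands within 4.5 mm of the index mark (value of joint bleed_wheel between 12.27 and 12.87 rad and velocity of joint bleed_wheel between -0.15 and 0.15 rad/s and contact force between the fingers and crank_handle above 2 N and distance between the grasp point and crank_handle below 0.035 m and horizontal distance between regulator_pointer and index_mark below 0.0045 m); the arm keeps its last pose, push and grip.
It fails at once if the index flag is shifted (distance of index_mark from where it was at the start of the episode above 0.003 m).
It fails at once if a thing lying on or beside the unit is disturbed (distance of any of leather_weight, folder, tape, jar from where it was at the start of the episode above 0.02 m).
It also fails if it takes over 72 s, if anything falls off the work surface, if the arm or the gripper's body presses on something with over 40 N, if the wrist force passes 120 N, or if a joint passes its speed limit or range.

## Robot

A 6-joint arm with a two-finger parallel gripper is mounted at the origin on a cart in front of the work surface, level with it; the furniture and walls round the work are solid. World frame = base frame: x ahead of the robot, y to its left, z up, the work surface at z = 0. Lengths are in mm, angles in rad, forces in N, time in s.
With the tool pointing down it reaches from about 375 to 925 mm from the base axis. Payload 5.7 kg.
Tool frame: the origin (TCP) lies midway between the tips of the shut fingers; the grasp point (between the pads) lies 19 mm behind it; z points along the fingers, y is the direction in which the jaws open and shut (so a half turn about z gives the same grasp; the last joint's range is limited). The gripper opens to 85 mm and grips with 20 to 120 N. Pads are 22 mm wide; open, the fingers measure 114 mm over their backs; the gripper's body (76 mm by 85 mm) begins 54 mm behind the grasp point. The pads swing forward as they close: fully open they stand 13 mm farther back than shut.
Start: joints at [1.078, 0.359, 1.51, -0, 1.272, -0.115], TCP at [221.316, 557.658, 231.267] pointing down, gripper open.
Joint ranges: [-2.97, 2.97], [-1.01, 2.36], [0.21, 2.38], [-0.96, 4.11], [0.2, 2.71], [-2.98, 2.98]. Speed limits (rad/s): [2.39, 2.39, 3.14, 3.14, 3.14, 3.14].

## Interface

Orientations are given as a rotation vector (axis times angle).
In Python, from station import sensors, read_camera, workorder gives the robot as it stands.
- The arm moves only by the tool arm_command, never from a script. Its argument "motion" is a list of rows, each a list of 5 numbers: the opening, from 0 (shut) to 1 (fully open), then the shift along the world's x, y, z in mm, then the turn about the world's z in rad. A call has 1 to 12 rows; each row is the pose to reach, as a shift and turn from the pose commanded when the call began; what a row does not reach only later rows make up. A row lasts 1/8 s, in which the tool goes at most 62.5 mm and 10.7 degrees, less where a joint would pass 70% of its speed; a pose out of reach is approached as far as the arm can. A call with a gripper value outside its range is refused whole. The fingers move at their own pace and stop on an object; the grip force is fixed at half the most. Time passes only in rows, so rows that repeat a pose let the fingers close. It gives the time, the measured TCP pose, the force and the opening at its end, in the units of the state.
- sensors.get_state(): the state, without advancing time (a new reading comes with each control period).
- read_camera(name): name is "side" or "top" or "wrist"; returns a dict with "img" (384x512x3 uint8, red, green, blue), "K" (3x3 intrinsics, pixels), "world_to_cam" (4x4, takes a point from world to camera coordinates). Camera axes: x right, y down, z forward; pixel columns grow to the right and rows downward; lengths in mm; the calibration is good to about 2 mm. A picture is of the moment at which its call begins. There is no depth.
- workorder.finish_job(): hands the job in, once; it reports no verdict.
The state is a dict: "time": time; "joint_pos": joint angles; "qvel": joint speeds; "joint_efforts": joint torques, N m; "ee_pos": TCP position; "orientation": TCP orientation; "force": force on the tool from outside, world axes, zero at the start; "moment": the same for the moment, N m; "opening": finger opening in mm.
Only numpy, scipy, OpenCV 4.12 (cv2) and the standard library are available. Lean on these libraries where they do the work, as an engineer would, in place of code of your own. Each camera call takes 0.05 s, during which the arm holds its last target.

## Working session

There is one attempt and no reset: what is moved stays moved. The work goes in short steps, Python scripts to look and compute and a tool call to move; the robot and the scene stay as the last step left them, time stands still between calls to the robot, and variables do not carry over. Pictures are saved under pics/ and viewed, and the job is handed in when it is done.

Besides the shell and the picture viewer there is one more tool, called after ">>>" as a command line: name --pt "numbers of a row" for each row, then --argument value for the rest. arm_command: Moves the arm, as the interface text tells. Its arguments: {"type":"object","properties":{"motion":{"type":"array","items":{"type":"array","items":{"type":"number"}}}},"required":["motion"]}

```bash
ls; mkdir -p pics; python3 - <<'E'
from station import sensors, read_camera, workorder
import cv2,numpy as np
s=sensors.get_state();print({k:np.round(v,3).tolist() for k,v in s.items()})
for n in ("side","top","wrist"):
    c=read_camera(n);cv2.imwrite(f"pics/{n}0.png",c["img"][:,:,::-1]);print(n,c["K"].round(1).tolist(),c["world_to_cam"].round(4).tolist())
E
```

```text
pics
{'time': 0.0, 'joint_pos': [1.078, 0.36, 1.511, 0.0, 1.272, -0.115], 'qvel': [0.001, -0.001, -0.001, -0.001, -0.001, -0.0], 'joint_efforts': [0.002, -52.762, -27.862, -0.0, 0.013, 0.0], 'ee_pos': [220.996, 557.073, 230.43], 'orientation': [-0.59, -3.085, 0.003], 'force': [0.246, -0.526, -0.44], 'moment': [-0.006, 0.012, -0.056], 'opening': 85.296}
side [[388.7, 0.0, 254.4], [0.0, 388.7, 194.0], [0.0, 0.0, 1.0]] [[0.8965, -0.4428, -0.01, -587.7722], [-0.2187, -0.4229, -0.8794, 212.6663], [0.3852, 0.7906, -0.476, 1032.0482], [0.0, 0.0, 0.0, 1.0]]
top [[398.4, 0.0, 251.2], [0.0, 398.4, 191.7], [0.0, 0.0, 1.0]] [[-0.0271, -0.9995, 0.0165, -48.1401], [-0.9944, 0.0253, -0.1026, 630.9334], [0.1021, -0.0192, -0.9946, 1250.3597], [0.0, 0.0, 0.0, 1.0]]
wrist [[294.3, 0.0, 257.2], [0.0, 294.3, 192.8], [0.0, 0.0, 1.0]] [[0.3689, 0.9295, -0.0018, -598.8205], [0.8808, -0.349, 0.3199, -42.573], [0.2967, -0.1196, -0.9475, 380.8204], [0.0, 0.0, 0.0, 1.0]]
```

View pics/side0.png

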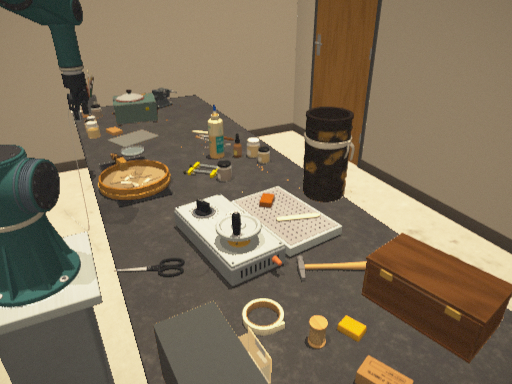

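View pics/top0.png

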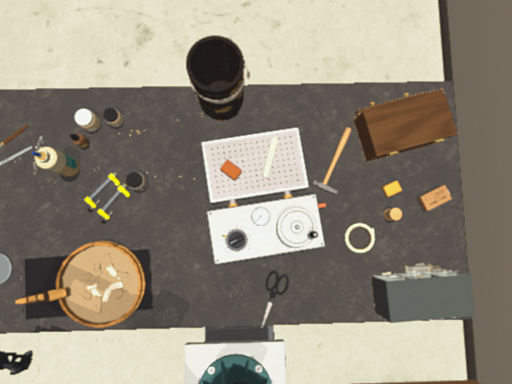

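View pics/wrist0.png

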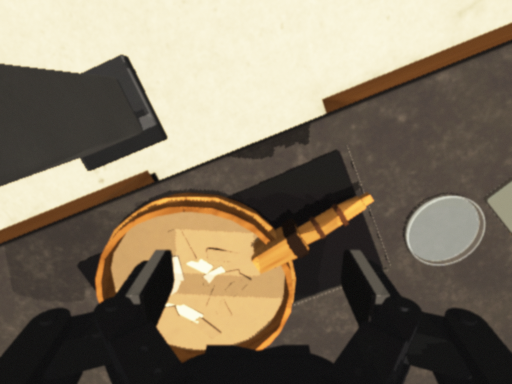

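```bash
python3 - <<'E'
import cv2
t=cv2.imread("pics/top0.png")[185:270,200:335]
cv2.imwrite("pics/topc.png",cv2.resize(t,None,fx=5.8,fy=5.8,interpolation=cv2.INTER_CUBIC))
t=cv2.imread("pics/side0.png")[185:285,170:290]
cv2.imwrite("pics/sidec.png",cv2.resize(t,None,fx=6,fy=6,interpolation=cv2.INTER_CUBIC))
E
```

```text
(no output)
```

View pics/topc.png

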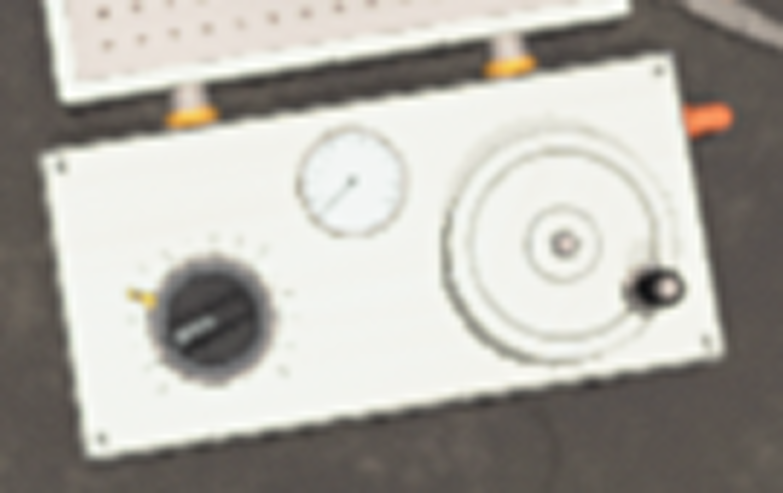

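View pics/sidec.png

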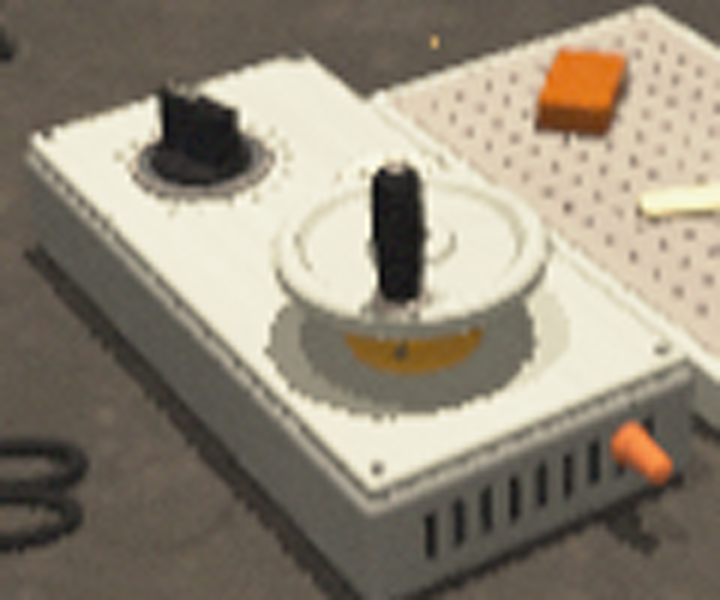

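```bash
cat > h.py <<'E'
from station import sensors, read_camera, workorder
import cv2,numpy as np
def ray(c,uv,z):
    K=c["K"];T=c["world_to_cam"];R=T[:3,:3];o=-R.T@T[:3,3]
    d=R.T@np.linalg.inv(K)@np.array([uv[0],uv[1],1.]);return o+d*(z-o[2])/d[2]
def proj(c,p):
    T=c["world_to_cam"];q=T[:3,:3]@np.asarray(p,float)+T[:3,3];q=c["K"]@q;return q[:2]/q[2]
def st():
    s=sensors.get_state();print({k:np.round(s[k],3).tolist() for k in ("time","ee_pos","orientation","joint_pos","force","opening")});return s
E
python3 - <<'E'
from h import *
c=read_camera("top")
f=lambda p:(200+(p[0]+.5)/5.8-.5,185+(p[1]+.5)/5.8-.5)
P=np.array([ray(c,f(p),70)[:2] for p in [(40,152),(668,52),(722,352),(88,458)]])
U=np.array([(85,175),(85,-175),(-85,-175),(-85,175)],float)
print(P)
uc=P.mean(0);Q=P-uc
a=np.arctan2((U[:,0]*Q[:,1]-U[:,1]*Q[:,0]).sum(),(U*Q).sum())
R=np.array([[np.cos(a),-np.sin(a)],[np.sin(a),np.cos(a)]])
print("unit",uc,a,Q-U@R.T)
k=uc+R@[-20,95];w=uc+R@[-10,-90];print("knob",k,"wheel",w)
print("gauge px",ray(c,f((353,182)),70),uc+R@[40,10])
fl=ray(c,f((154,303)),73)[:2];v=R.T@(fl-k);print("flag in unit",v,"q",np.radians(135)-np.arctan2(v[1],v[0]))
h=ray(c,f((660,288)),185)[:2];v=R.T@(h-w);print("handle",h,v,np.hypot(*v),np.arctan2(v[1],v[0])%(2*np.pi))
a1,a2=ray(c,f((178,338)),107),ray(c,f((214,320)),107);v=R.T@(a1-a2)[:2];print("line dir",np.degrees(np.arctan2(v[1],v[0])))
for p in [(k[0],k[1],107)]:print(proj(c,p),[(proj(c,p)[0]-200)*5.8,(proj(c,p)[1]-185)*5.8])
E
```

```text
[[ 569.50822097   76.59340743]
 [ 614.68931993 -262.8936823 ]
 [ 453.2874658  -284.77513878]
 [ 407.06364869   53.79851486]]
unit [ 511.13716385 -104.31922469] 0.13457853918285628 [[-2.38015236 -3.90968943]
 [-4.15948894  3.43850955]
 [ 2.90151144  4.36640748]
 [ 3.63812987 -3.8952276 ]]
knob [478.57160056 -12.86167122] wheel [ 513.30312474 -194.84716852]
gauge px [549.03750977 -90.58443151  70.        ] [549.43375583 -89.0427381 ]
flag in unit [12.90477112 28.52802236] q 1.2102081296560638
handle [ 489.06310001 -233.31460843] [-29.18212487 -34.86726717] 45.467820842056035 4.015520650837276
line dir 107.1805908375464
[235.70177088 239.67773282] [np.float64(207.07027110643196), np.float64(317.13085035870785)]
```

```bash
python3 - <<'E'
from h import *
c=read_camera("wrist");T=c["world_to_cam"];o=-T[:3,:3].T@T[:3,3];e=sensors.get_state()["ee_pos"];print(o,o-e)
from scipy.spatial.transform import Rotation as Ro
R=Ro.from_rotvec(sensors.get_state()["orientation"]).as_matrix();print(R.round(3),R.T@(o-e), R.T@T[2,:3])
E
```

```text
[145.4905614  587.37996193 373.5626811 ] [-75.69667945  29.96707188 142.69117447]
[[-0.929  0.369 -0.   ]
 [ 0.369  0.929 -0.001]
 [ 0.    -0.001 -1.   ]] [  81.42885437   -0.2005459  -142.6817627 ] [-3.20056397e-01 -3.97036483e-04  9.47398409e-01]
```

>>> arm_command --pt "1 0 -20 40 0" --pt "1 20 -70 70 0" --pt "1 50 -130 70 -0.1" --pt "1 75 -190 70 -0.2" --pt "1 100 -250 70 -0.3" --pt "1 130 -305 70 -0.4" --pt "1 155 -360 70 -0.5" --pt "1 180 -415 70 -0.53" --pt "1 205 -470 70 -0.53" --pt "1 230 -520 70 -0.53" --pt "1 250 -560 60 -0.53" --pt "1 257 -570 40 -0.53"

```text
time: 1.75
ee_pos: [480.3, -15.2, 271.6]
orientation: [1.381, 2.819, 0.0]
force: [-0.9, 0.0, -0.2]
opening: 85.5
```

```bash
python3 - <<'E'
from h import *
st()
c=read_camera("wrist");cv2.imwrite("pics/w1.png",cv2.resize(c["img"],(768,576),interpolation=cv2.INTER_CUBIC)[:,:,::-1])
print(proj(c,(478.6,-12.9,107))*1.5,proj(c,(478.6,-12.9,70))*1.5)
E
```

```text
{'time': 1.75, 'ee_pos': [480.257, -15.195, 271.635], 'orientation': [1.381, 2.819, 0.0], 'joint_pos': [-0.175, 0.145, 1.704, -0.001, 1.29, -0.835], 'force': [-0.941, 0.016, -0.152], 'opening': 85.539}
[385.10574986 255.30957953] [385.0842946  243.70286853]
```

View pics/w1.png

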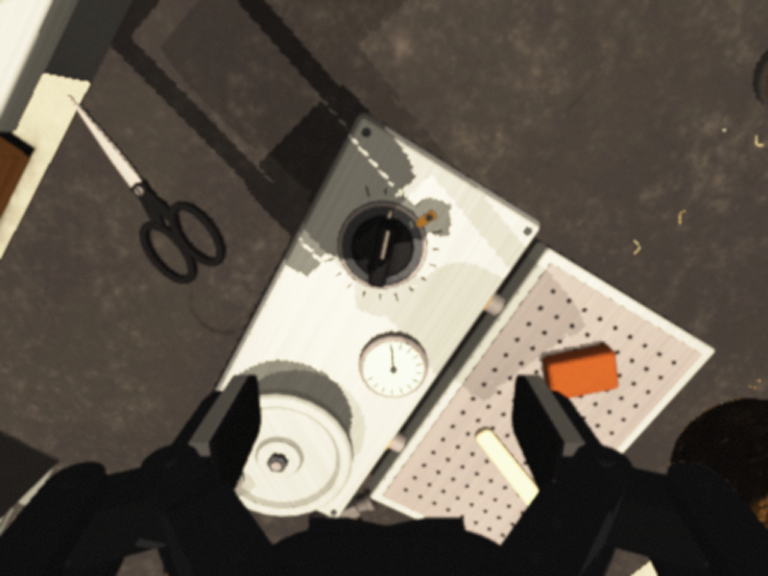

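```bash
python3 - <<'E'
import cv2
i=cv2.imread("pics/w1.png");i=cv2.resize(i,(512,384),interpolation=cv2.INTER_AREA)
E
python3 - <<'E'
from h import *
c=read_camera("wrist");i=c["img"][115:205,215:315,::-1]
cv2.imwrite("pics/w1c.png",cv2.resize(i,None,fx=6,fy=6,interpolation=cv2.INTER_CUBIC))
E
```

```text
(no output)
```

View pics/w1c.png

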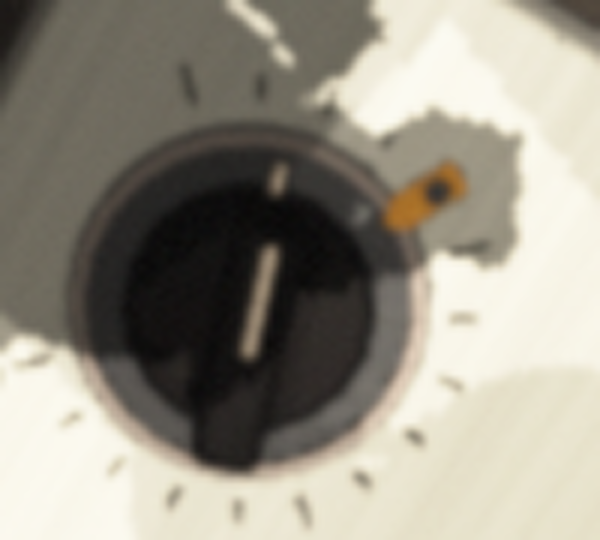

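```bash
python3 - <<'E'
from h import *
c=read_camera("wrist")
f=lambda p:(215+(p[0]+.5)/6-.5,115+(p[1]+.5)/6-.5)
ctr=ray(c,f((248,300)),71)[:2];nib=ray(c,f((281,165)),74)[:2];fl=ray(c,f((388,226)),74)[:2]
l1=ray(c,f((268,248)),107)[:2];l2=ray(c,f((248,358)),107)[:2]
ang=lambda v:np.degrees(np.arctan2(v[1],v[0]))
print(ctr,nib,fl,np.hypot(*(nib-ctr)),np.hypot(*(fl-ctr)));print(ang(nib-ctr),ang(fl-ctr),"line",ang(l1-l2),(l1+l2)/2)
k=np.array([478.6,-12.9]);print(ang(nib-k),ang(fl-k),np.hypot(*(nib-k)),np.hypot(*(fl-k)))
n=ray(c,(279/1.5,461/1.5),128);print("nut",n)
E
```

```text
[475.00562425 -12.95633549] [463.43016933  12.31389904] [486.99935207  15.75568055] 27.795249767124044 31.11638430236664
114.61094236391149 67.32848501100239 line 117.78320415943719 [471.85582117  -5.66208293]
121.03303284768734 73.66345391764156 29.42557505205948 29.861298417599595
nut [ 507.23681165 -187.86195166  128.        ]
```

>>> arm_command --pt "0.5 -3 0 -50 -0.1" --pt "0.5 -3 0 -100 -0.19" --pt "0.5 -3 0 -130 -0.19" --pt "0.5 -3 0 -130 -0.19"

```text
time: 2.4
ee_pos: [473.4, -11.1, 140.3]
orientation: [-1.635, -2.678, 0.002]
force: [-0.3, 1.0, 0.7]
opening: 42.6
```

```bash
python3 - <<'E'
from h import *
st()
c=read_camera("wrist");cv2.imwrite("pics/w2.png",cv2.resize(c["img"],(768,576),interpolation=cv2.INTER_CUBIC)[:,:,::-1])
E
```

```text
{'time': 2.4, 'ee_pos': [473.411, -11.131, 140.253], 'orientation': [-1.635, -2.678, 0.002], 'joint_pos': [-0.17, 0.294, 1.881, 0.0, 0.972, -0.644], 'force': [-0.283, 0.968, 0.747], 'opening': 42.575}
```

View pics/w2.png

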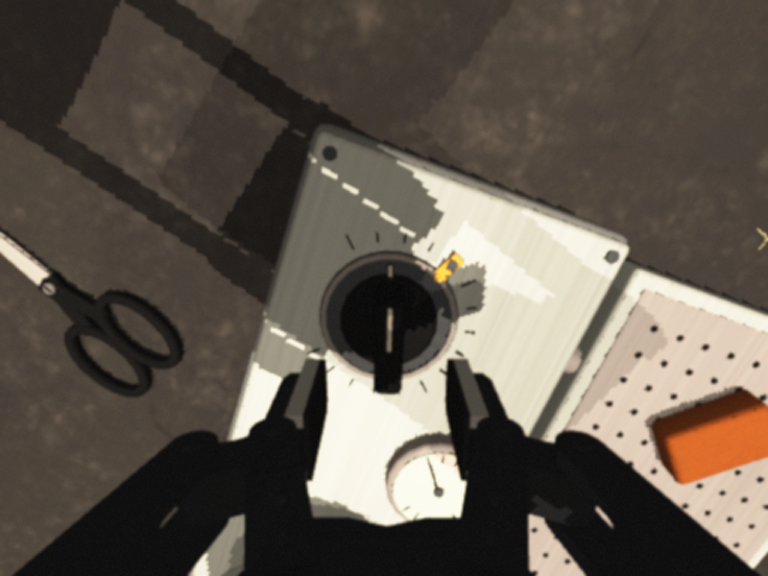

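```bash
python3 - <<'E'
from h import *
c=read_camera("wrist");i=c["img"][160:260,205:315,::-1]
cv2.imwrite("pics/w2c.png",cv2.resize(i,None,fx=6,fy=6,interpolation=cv2.INTER_CUBIC))
f=lambda p:(p[0]/1.5,p[1]/1.5)
ctr=ray(c,f((389.5,316)),71)[:2];nib=ray(c,f((390,267)),74)[:2];fl=ray(c,f((437,281)),74)[:2]
l1=ray(c,f((390,308)),107)[:2];l2=ray(c,f((389.5,350)),107)[:2]
ang=lambda v:np.degrees(np.arctan2(v[1],v[0]))
print(ctr,nib,fl,np.hypot(*(nib-ctr)),np.hypot(*(fl-ctr)));print(ang(nib-ctr),ang(fl-ctr),"line",ang(l1-l2),(l1+l2)/2)
E
```

```text
[479.37988969 -15.10354986] [467.03269872   9.28688355] [491.28242634  13.5669071 ] 27.337636449132702 31.0429618642316
116.84994202096179 67.45422474365553 line 116.70302016812316 [475.41302081  -7.80188631]
```

View pics/w2c.png

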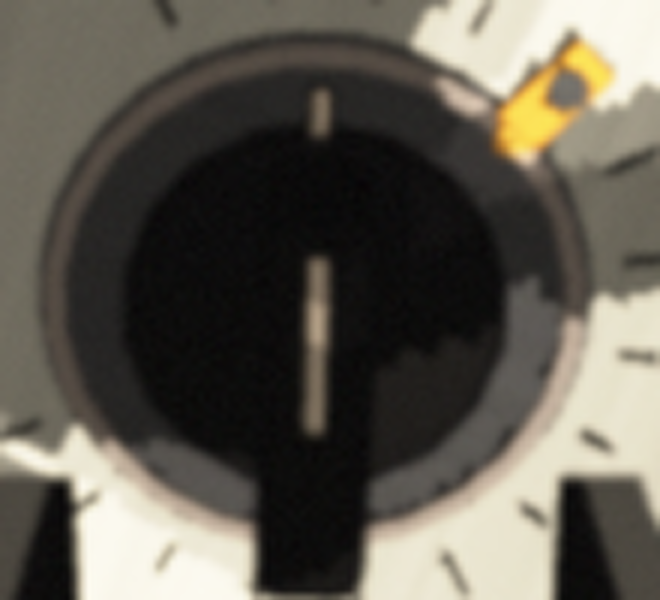

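>>> arm_command --pt "0.5 2 -1 -30 0" --pt "0.5 2 -1 -58 0" --pt "0.5 2 -1 -60 0" --pt "0 2 -1 -60 0" --pt "0 2 -1 -60 0" --pt "0 2 -1 -60 0" --pt "0 2 -1 -60 0" --pt "0 2 -1 -60 0"

```text
time: 3.5
ee_pos: [476.4, -14.5, 83.0]
orientation: [1.637, 2.681, -0.004]
force: [-6.8, -5.2, 9.6]
opening: 12.0
```

```bash
python3 - <<'E'
from h import *
st()
c=read_camera("wrist");i=c["img"][140:290,165:350,::-1]
cv2.imwrite("pics/w3.png",cv2.resize(i,None,fx=4,fy=4,interpolation=cv2.INTER_CUBIC))
E
```

```text
{'time': 3.5, 'ee_pos': [476.408, -14.501, 82.969], 'orientation': [1.637, 2.681, -0.004], 'joint_pos': [-0.174, 0.386, 1.932, -0.003, 0.824, -0.646], 'force': [-6.805, -5.226, 9.632], 'opening': 11.954}
```

View pics/w3.png

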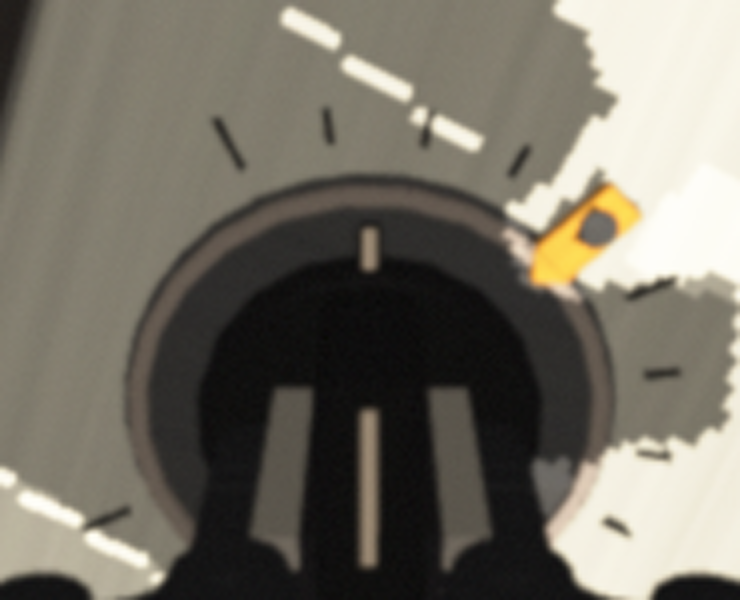

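>>> arm_command --pt "0 0 0 1 -0.1" --pt "0 0 0 1 -0.2" --pt "0 0 0 1 -0.3" --pt "0 0 0 1 -0.4" --pt "0 0 0 1 -0.5" --pt "0 0 0 1 -0.6" --pt "0 0 0 1 -0.7" --pt "0 0 0 1 -0.75" --pt "0 0 0 1 -0.75"

```text
time: 4.68
ee_pos: [476.7, -14.5, 83.1]
orientation: [2.506, 1.893, -0.003]
force: [-3.2, -6.5, -2.7]
opening: 11.6
```

```bash
python3 - <<'E'
from h import *
st()
c=read_camera("wrist");i=c["img"][140:290,165:350,::-1]
cv2.imwrite("pics/w4.png",cv2.resize(i,None,fx=4,fy=4,interpolation=cv2.INTER_CUBIC))
E
```

```text
{'time': 4.675, 'ee_pos': [476.672, -14.525, 83.08], 'orientation': [2.506, 1.893, -0.003], 'joint_pos': [-0.174, 0.386, 1.931, -0.003, 0.825, 0.105], 'force': [-3.19, -6.466, -2.663], 'opening': 11.633}
```

View pics/w4.png

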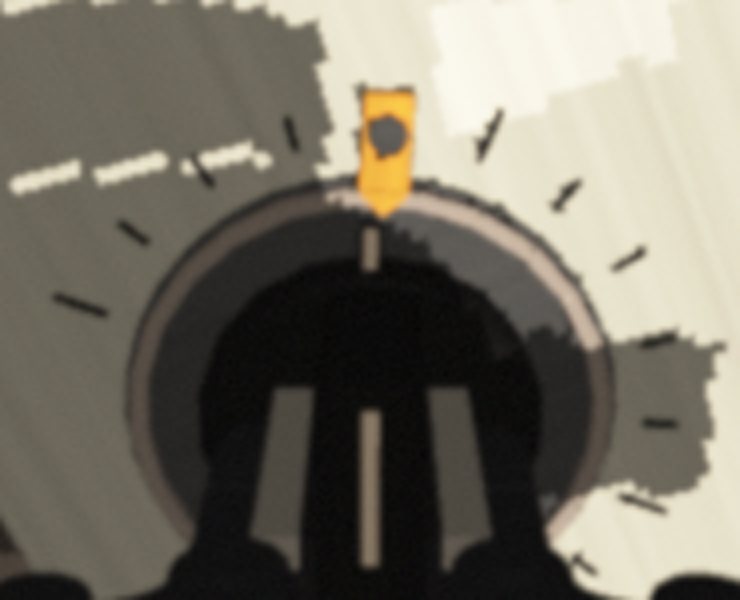

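>>> arm_command --pt "0 0 0 0 -0.05" --pt "0 0 0 0 -0.05" --pt "0 0 0 0 -0.05" --pt "0 0 0 0 -0.05" --pt "0.5 0 0 0 -0.05" --pt "0.5 0 0 0 -0.05" --pt "0.5 0 0 0 -0.05" --pt "0.5 0 0 30 -0.05" --pt "0.5 0 0 75 -0.05" --pt "0.5 0 0 130 -0.05" --pt "0.5 0 0 140 -0.05" --pt "0.5 0 0 140 -0.05"

```text
time: 6.22
ee_pos: [477.7, -13.3, 222.8]
orientation: [2.552, 1.83, 0.002]
force: [-0.4, -0.3, -0.4]
opening: 42.7
```

```bash
python3 - <<'E'
from h import *
st()
c=read_camera("wrist");cv2.imwrite("pics/w5.png",cv2.resize(c["img"],(768,576),interpolation=cv2.INTER_CUBIC)[:,:,::-1])
E
```

```text
{'time': 6.225, 'ee_pos': [477.687, -13.303, 222.814], 'orientation': [2.552, 1.83, 0.002], 'joint_pos': [-0.173, 0.19, 1.777, 0.0, 1.172, 0.154], 'force': [-0.404, -0.317, -0.361], 'opening': 42.739}
```

View pics/w5.png

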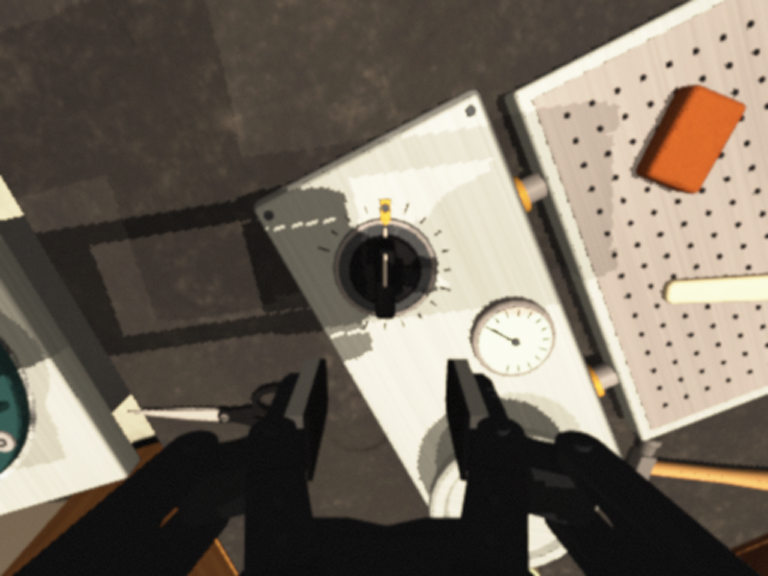

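>>> arm_command --pt "0.5 0 -30 40 0" --pt "0.5 2 -80 70 0" --pt "0.5 5 -140 70 0" --pt "0.5 8 -190 70 0" --pt "0.5 10 -223 70 0" --pt "0.5 10 -223 70 0" --pt "0.5 10 -223 70 0"

```text
time: 7.15
ee_pos: [486.5, -235.3, 290.5]
orientation: [-2.551, -1.828, 0.001]
force: [-0.7, 0.7, 1.0]
opening: 42.8
```

```bash
python3 - <<'E'
from h import *
st()
c=read_camera("wrist");cv2.imwrite("pics/w6.png",cv2.resize(c["img"],(768,576),interpolation=cv2.INTER_CUBIC)[:,:,::-1])
print(c["world_to_cam"].round(4).tolist())
E
```

```text
{'time': 7.15, 'ee_pos': [486.47, -235.337, 290.469], 'orientation': [-2.551, -1.828, 0.001], 'joint_pos': [-0.579, 0.225, 1.553, 0.001, 1.367, -0.252], 'force': [-0.73, 0.695, 0.951], 'opening': 42.768}
[[0.9469, -0.3216, -0.0022, -536.4356], [-0.3043, -0.8981, 0.3175, -123.5285], [-0.104, -0.2999, -0.9483, 416.8977], [0.0, 0.0, 0.0, 1.0]]
```

View pics/w6.png

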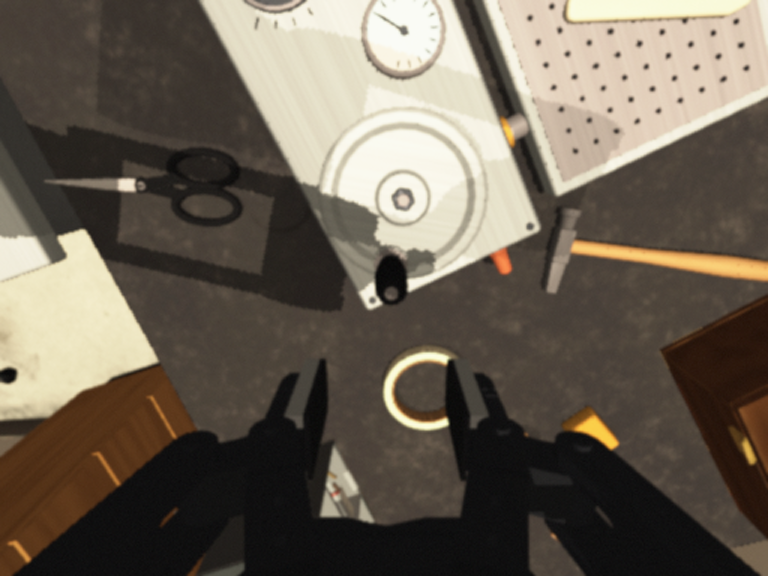

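```bash
python3 - <<'E'
from h import *
c=read_camera("wrist")
n=ray(c,(403/1.5,198/1.5),129);h=ray(c,(391/1.5,292.5/1.5),185);r=ray(c,(403.5/1.5,192.5/1.5),119)
v=(h-n)[:2];print(n,r,h,np.hypot(*v),np.arctan2(v[1],v[0])-.1346+2*np.pi)
E
```

```text
[ 512.67389353 -196.2916921   129.        ] [ 514.14479731 -194.04485662  119.        ] [ 488.93146588 -239.79489193  185.        ] 49.56038000644923 4.078204726369675
```

>>> arm_command --pt "0.5 1 -1 -50 0" --pt "0.5 1 -1 -85 0" --pt "0.5 1 -1 -85 0"

```text
time: 7.62
ee_pos: [486.3, -234.9, 204.9]
orientation: [-2.547, -1.828, 0.003]
force: [-0.1, -0.1, -0.2]
opening: 42.9
```

```bash
python3 - <<'E'
from h import *
st()
c=read_camera("wrist");cv2.imwrite("pics/w7.png",cv2.resize(c["img"],(768,576),interpolation=cv2.INTER_CUBIC)[:,:,::-1])
E
```

```text
{'time': 7.625, 'ee_pos': [486.31, -234.912, 204.856], 'orientation': [-2.547, -1.828, 0.003], 'joint_pos': [-0.578, 0.303, 1.668, 0.0, 1.177, -0.252], 'force': [-0.116, -0.083, -0.206], 'opening': 42.852}
```

View pics/w7.png

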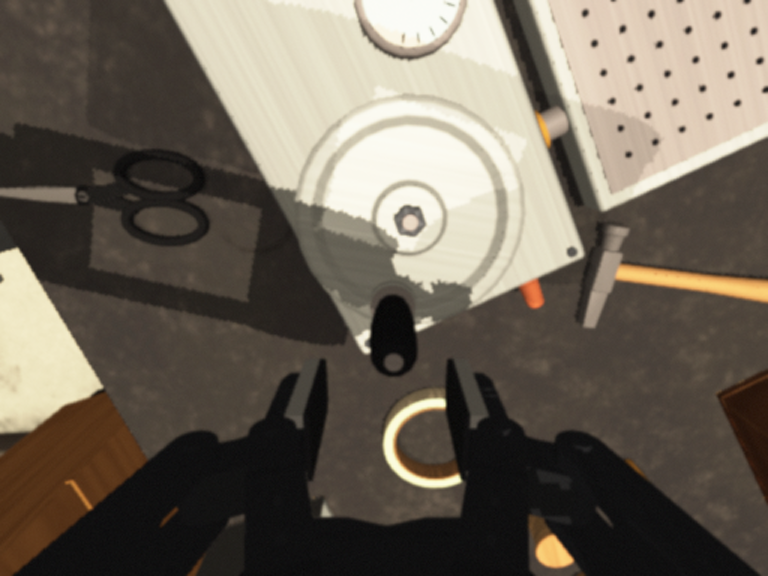

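```bash
python3 - <<'E'
from h import *
st()
c=read_camera("wrist")
n=ray(c,(411/1.5,220/1.5),129);h=ray(c,(394/1.5,361/1.5),185)
v=(h-n)[:2];print(n,h,np.hypot(*v),np.arctan2(v[1],v[0])-.1346+2*np.pi)
E
```

```text
{'time': 7.675, 'ee_pos': [487.733, -235.993, 206.794], 'orientation': [-2.55, -1.83, 0.001], 'joint_pos': [-0.578, 0.302, 1.665, 0.0, 1.178, -0.252], 'force': [-0.57, -0.341, 1.123], 'opening': 42.565}
[ 514.48782359 -198.31359203  129.        ] [ 490.04514385 -242.08738623  185.        ] 50.135712335173004 4.068530085767039
```

>>> arm_command --pt "0.5 2 -2 -35 0" --pt "0.5 2 -2 -66 0" --pt "0.5 2 -2 -68 0" --pt "0.5 2 -2 -68 0" --pt "0 2 -2 -68 0" --pt "0 2 -2 -68 0" --pt "0 2 -2 -68 0" --pt "0 2 -2 -68 0" --pt "0 2 -2 -68 0"

```text
time: 8.85
ee_pos: [490.9, -240.1, 140.8]
orientation: [2.551, 1.829, 0.001]
force: [-2.6, 0.1, 7.2]
opening: 20.0
```

```bash
python3 - <<'E'
from h import *
st()
c=read_camera("wrist");cv2.imwrite("pics/w8.png",cv2.resize(c["img"],(768,576),interpolation=cv2.INTER_CUBIC)[:,:,::-1])
c=read_camera("side");cv2.imwrite("pics/s8.png",cv2.resize(c["img"][170:290,170:300],None,fx=5,fy=5,interpolation=cv2.INTER_CUBIC)[:,:,::-1])
E
```

```text
{'time': 8.85, 'ee_pos': [490.923, -240.086, 140.841], 'orientation': [2.551, 1.829, 0.001], 'joint_pos': [-0.581, 0.382, 1.731, -0.001, 1.026, -0.254], 'force': [-2.569, 0.116, 7.23], 'opening': 19.984}
```

View pics/w8.png

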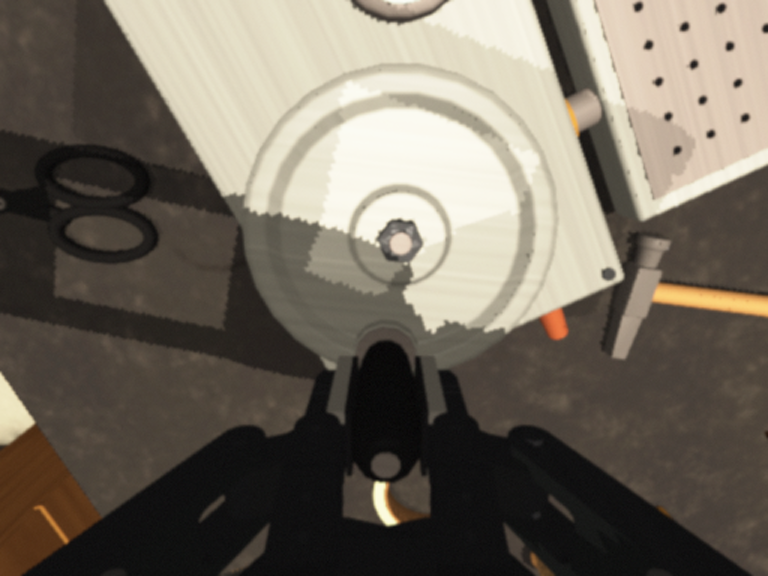

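View pics/s8.png

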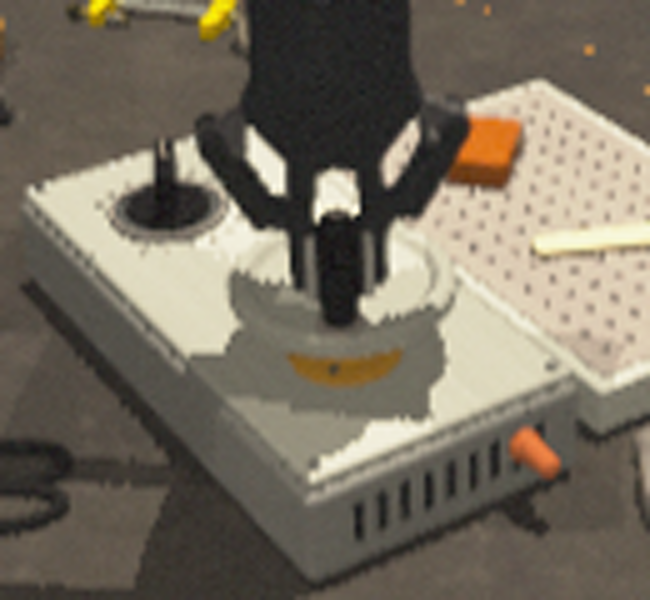

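```bash
python3 - <<'E'
from h import *
c=read_camera("wrist")
n=ray(c,(401/1.5,241/1.5),129.3);h=ray(c,(385.5/1.5,465/1.5),185.3);print(n,h,h-n)
R=c["world_to_cam"][:2,:2];print("in cam axes", R@(h-n)[:2])
st()
E
```

```text
[ 512.22737074 -196.604413    129.3       ] [ 490.9316636  -241.69433315  185.3       ] [-21.29570714 -45.08992015  56.        ]
in cam axes [-5.68350845 46.94549844]
{'time': 9.0, 'ee_pos': [490.962, -240.1, 140.836], 'orientation': [2.552, 1.829, 0.001], 'joint_pos': [-0.581, 0.382, 1.731, -0.001, 1.026, -0.254], 'force': [-1.692, -0.064, 7.07], 'opening': 20.18}
```

```bash
cat > arc.py <<'E'
import sys,numpy as np
def arc(t0,ths,z):
    u=lambda t:48*np.array([np.cos(np.radians(t)),np.sin(np.radians(t))])
    print([[0,*[round(float(x),1) for x in u(t)-u(t0)],round(zz,1)] + [0] for t,zz in zip(ths,z)])
E
python3 -c "
from arc import *
arc(244.7,244.7-15*np.arange(1,13),-1*np.arange(1,13)/12)"
```

```text
[[0, -10.5, 6.8, np.float64(-0.1), 0], [0, -18.9, 16.1, np.float64(-0.2), 0], [0, -24.7, 27.2, np.float64(-0.2), 0], [0, -27.3, 39.5, np.float64(-0.3), 0], [0, -26.7, 52.0, np.float64(-0.4), 0], [0, -22.9, 63.9, np.float64(-0.5), 0], [0, -16.1, 74.4, np.float64(-0.6), 0], [0, -6.8, 82.9, np.float64(-0.7), 0], [0, 4.3, 88.6, np.float64(-0.8), 0], [0, 16.6, 91.2, np.float64(-0.8), 0], [0, 29.1, 90.6, np.float64(-0.9), 0], [0, 41.0, 86.8, np.float64(-1.0), 0]]
```

>>> arm_command --pt "0 -10.5 6.8 0 0" --pt "0 -18.9 16.1 0 0" --pt "0 -24.7 27.2 0 0" --pt "0 -27.3 39.5 0 0" --pt "0 -26.7 52 0 0" --pt "0 -26.7 52 0 0"

```text
time: 9.75
ee_pos: [463.8, -186.6, 140.4]
orientation: [2.552, 1.83, 0.002]
force: [0.1, 1.0, 7.9]
opening: 20.3
```

```bash
python3 - <<'E'
from h import *
st()
c=read_camera("wrist");cv2.imwrite("pics/w9.png",cv2.resize(c["img"],(768,576),interpolation=cv2.INTER_CUBIC)[:,:,::-1])
st()
E
```

```text
{'time': 9.75, 'ee_pos': [463.846, -186.633, 140.432], 'orientation': [2.552, 1.83, 0.002], 'joint_pos': [-0.521, 0.324, 1.83, 0.0, 0.985, -0.195], 'force': [0.055, 0.977, 7.917], 'opening': 20.331}
{'time': 9.8, 'ee_pos': [463.896, -186.66, 140.432], 'orientation': [2.552, 1.83, 0.002], 'joint_pos': [-0.521, 0.324, 1.83, 0.001, 0.985, -0.195], 'force': [-0.894, 0.935, 8.972], 'opening': 20.102}
```

View pics/w9.png

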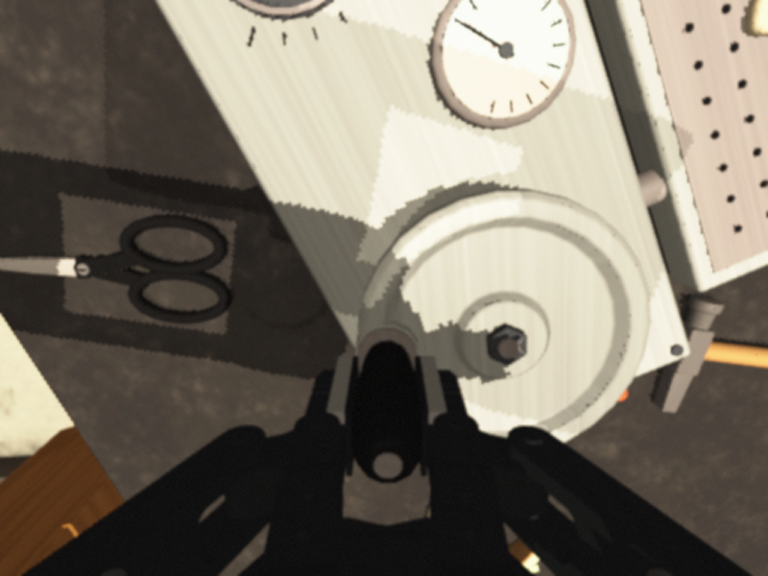

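```bash
python3 -c "
from arc import *
arc(169.7,169.7-15*np.arange(1,11),-1*np.arange(1,11)/10.)"
```

```text
[[0, 3.8, 11.9, np.float64(-0.1), 0], [0, 10.6, 22.5, np.float64(-0.2), 0], [0, 19.9, 30.9, np.float64(-0.3), 0], [0, 31.0, 36.6, np.float64(-0.4), 0], [0, 43.3, 39.3, np.float64(-0.5), 0], [0, 55.8, 38.6, np.float64(-0.6), 0], [0, 67.7, 34.8, np.float64(-0.7), 0], [0, 78.3, 28.0, np.float64(-0.8), 0], [0, 86.7, 18.7, np.float64(-0.9), 0], [0, 92.4, 7.6, np.float64(-1.0), 0]]
```

>>> arm_command --pt "0 3.8 11.9 -0.1 0" --pt "0 10.6 22.5 -0.2 0" --pt "0 19.9 30.9 -0.3 0" --pt "0 31 36.6 -0.4 0" --pt "0 43.3 39.3 -0.5 0" --pt "0 55.8 38.6 -0.6 0" --pt "0 67.7 34.8 -0.7 0" --pt "0 78.3 28 -0.8 0" --pt "0 86.7 18.7 -1 0" --pt "0 92.4 7.6 -1 0" --pt "0 92.4 7.6 -1 0"

```text
time: 11.18
ee_pos: [557.0, -180.1, 139.6]
orientation: [2.552, 1.829, 0.003]
force: [1.1, 0.0, 7.3]
opening: 19.9
```

```bash
python3 - <<'E'
from h import *
st()
c=read_camera("wrist");cv2.imwrite("pics/w10.png",cv2.resize(c["img"],(768,576),interpolation=cv2.INTER_CUBIC)[:,:,::-1])
c=read_camera("top");cv2.imwrite("pics/t10.png",cv2.resize(c["img"][150:270,190:340],None,fx=5,fy=5,interpolation=cv2.INTER_CUBIC)[:,:,::-1])
E
```

```text
{'time': 11.175, 'ee_pos': [557.037, -180.132, 139.629], 'orientation': [2.552, 1.829, 0.003], 'joint_pos': [-0.431, 0.433, 1.646, 0.001, 1.06, -0.104], 'force': [1.051, 0.01, 7.331], 'opening': 19.947}
```

View pics/w10.png

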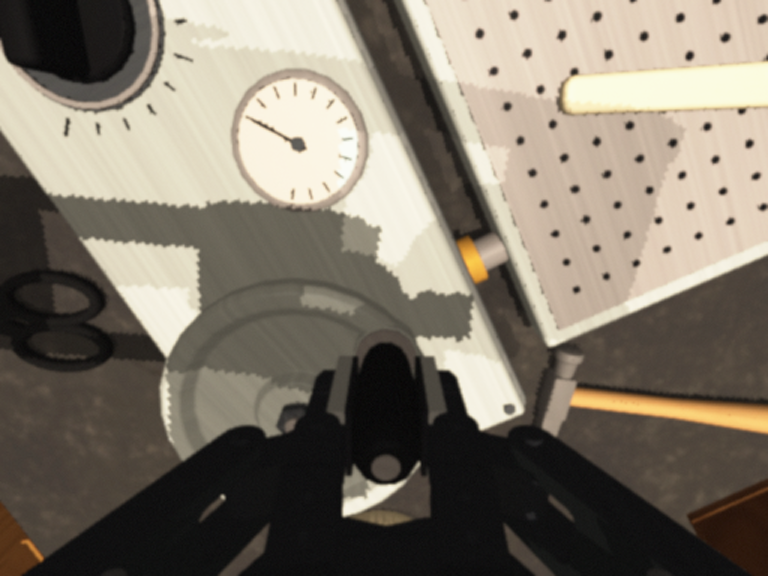

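View pics/t10.png

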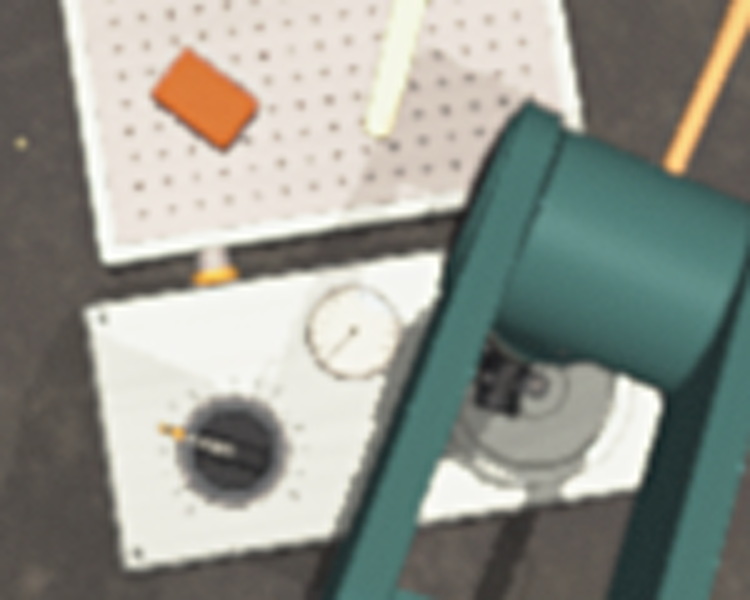

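>>> arm_command --pt "0 1 -3.3 0 0" --pt "0 1.8 -6.5 0 0" --pt "0 2.4 -9.7 0 0" --pt "0 2.4 -9.7 0 0"

```text
time: 11.78
ee_pos: [559.1, -189.0, 139.6]
orientation: [2.553, 1.829, 0.003]
force: [2.5, 0.3, 7.8]
opening: 20.0
```

>>> arm_command --pt "0 0.2 -2.5 0 0" --pt "0 0.2 -2.5 0 0" --pt "0 0.2 -2.5 0 0"

```text
time: 12.15
ee_pos: [559.3, -190.5, 139.6]
orientation: [-2.554, -1.83, -0.004]
force: [2.2, 4.3, 7.8]
opening: 20.2
```

>>> arm_command --pt "0 0 -2 0 0" --pt "0 0 -4 0 0" --pt "0 0 -4 0 0" --pt "0 0 -4 0 0"

```text
time: 12.65
ee_pos: [559.3, -192.1, 139.6]
orientation: [-2.551, -1.827, -0.008]
force: [2.4, 11.6, 11.4]
opening: 19.9
```

>>> arm_command --pt "0 0 -3 0 0" --pt "0 0 -3 0 0" --pt "0 0 -3 0 0"

```text
time: 13.02
ee_pos: [559.3, -193.4, 139.6]
orientation: [-2.55, -1.826, -0.01]
force: [4.0, 17.9, 12.4]
opening: 20.5
```

```bash
python3 - <<'E'
from h import *
st()
c=read_camera("wrist");cv2.imwrite("pics/w11.png",cv2.resize(c["img"],(768,576),interpolation=cv2.INTER_CUBIC)[:,:,::-1])
c=read_camera("side");cv2.imwrite("pics/s11.png",cv2.resize(c["img"][150:290,170:310],None,fx=4,fy=4,interpolation=cv2.INTER_CUBIC)[:,:,::-1])
E
```

```text
{'time': 13.025, 'ee_pos': [559.29, -193.387, 139.633], 'orientation': [-2.55, -1.826, -0.01], 'joint_pos': [-0.455, 0.442, 1.629, 0.01, 1.072, -0.131], 'force': [3.984, 17.899, 12.439], 'opening': 20.476}
```

View pics/w11.png

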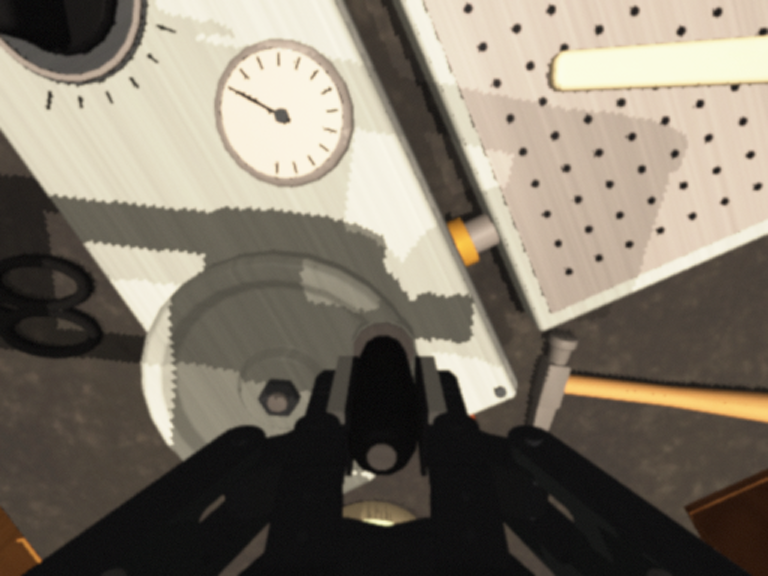

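View pics/s11.png

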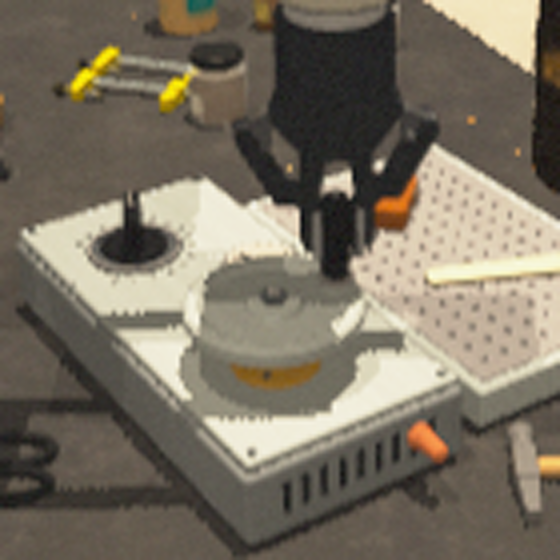

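```bash
python3 - <<'E'
from h import *
c=read_camera("wrist")
n=ray(c,(279.5/1.5,397/1.5),128);h=ray(c,(382/1.5,458/1.5),184)
v=(h-n)[:2];print(n,h,np.hypot(*v),np.degrees(np.arctan2(v[1],v[0])),"unit",np.arctan2(v[1],v[0])-.1346)
E
```

```text
[ 514.55624361 -194.66944462  128.        ] [ 559.10244286 -193.0276348   184.        ] 44.57644452496406 2.110757271210816 unit -0.09776033590696034
```

>>> arm_command --pt "0 0 3 0 0" --pt "0 0 5 0 0" --pt "0 0 5 0 0" --pt "0 0 5 0 0"

```text
time: 13.68
ee_pos: [559.3, -191.4, 139.7]
orientation: [-2.553, -1.829, -0.006]
force: [1.9, 7.5, 9.2]
opening: 20.5
```

>>> arm_command --pt "0 0 2.5 0 0" --pt "0 0 2.5 0 0" --pt "0 0 2.5 0 0"

```text
time: 14.05
ee_pos: [559.2, -190.3, 139.6]
orientation: [2.553, 1.83, 0.004]
force: [1.5, 2.5, 8.1]
opening: 20.3
```

```bash
python3 -c "
from arc import *
arc(7.7,7.7+15*np.arange(1,13),np.arange(1,13)/12.)
arc(7.7+180,187.7+15*np.arange(1,13),np.arange(1,13)/12.)"
```

```text
[[0, -3.3, 12.1, np.float64(0.1), 0], [0, -9.6, 22.9, np.float64(0.2), 0], [0, -18.5, 31.8, np.float64(0.2), 0], [0, -29.4, 38.0, np.float64(0.3), 0], [0, -41.5, 41.2, np.float64(0.4), 0], [0, -54.0, 41.1, np.float64(0.5), 0], [0, -66.1, 37.9, np.float64(0.6), 0], [0, -76.9, 31.5, np.float64(0.7), 0], [0, -85.7, 22.7, np.float64(0.8), 0], [0, -92.0, 11.8, np.float64(0.8), 0], [0, -95.2, -0.3, np.float64(0.9), 0], [0, -95.1, -12.9, np.float64(1.0), 0]]
[[0, 3.3, -12.1, np.float64(0.1), 0], [0, 9.6, -22.9, np.float64(0.2), 0], [0, 18.5, -31.8, np.float64(0.2), 0], [0, 29.4, -38.0, np.float64(0.3), 0], [0, 41.5, -41.2, np.float64(0.4), 0], [0, 54.0, -41.1, np.float64(0.5), 0], [0, 66.1, -37.9, np.float64(0.6), 0], [0, 76.9, -31.5, np.float64(0.7), 0], [0, 85.7, -22.7, np.float64(0.8), 0], [0, 92.0, -11.8, np.float64(0.8), 0], [0, 95.2, 0.3, np.float64(0.9), 0], [0, 95.1, 12.9, np.float64(1.0), 0]]
```

Unloaded at the stop. Now open the valve: four half turns.

>>> arm_command --pt "0 -3.3 12.1 0.1 0" --pt "0 -9.6 22.9 0.2 0" --pt "0 -18.5 31.8 0.2 0" --pt "0 -29.4 38 0.3 0" --pt "0 -41.5 41.2 0.4 0" --pt "0 -54 41.1 0.5 0" --pt "0 -66.1 37.9 0.6 0" --pt "0 -76.9 31.5 0.7 0" --pt "0 -85.7 22.7 0.8 0" --pt "0 -92 11.8 0.8 0" --pt "0 -95.2 -0.3 0.9 0" --pt "0 -95.1 -12.9 1 0"

```text
time: 15.55
ee_pos: [463.1, -203.5, 140.3]
orientation: [-2.553, -1.829, -0.002]
force: [0.7, 3.7, 7.4]
opening: 20.3
```

>>> arm_command --pt "0 3.3 -12.1 0.1 0" --pt "0 9.6 -22.9 0.2 0" --pt "0 18.5 -31.8 0.2 0" --pt "0 29.4 -38 0.3 0" --pt "0 41.5 -41.2 0.4 0" --pt "0 54 -41.1 0.5 0" --pt "0 66.1 -37.9 0.6 0" --pt "0 76.9 -31.5 0.7 0" --pt "0 85.7 -22.7 0.8 0" --pt "0 92 -11.8 0.8 0" --pt "0 95.2 0.3 0.9 0" --pt "0 95.1 12.9 1 0"

```text
time: 17.05
ee_pos: [559.5, -191.9, 141.6]
orientation: [2.551, 1.829, 0.001]
force: [1.3, -2.3, 6.7]
opening: 20.6
```

```bash
python3 - <<'E'
from h import *
st()
c=read_camera("wrist");cv2.imwrite("pics/w12.png",cv2.resize(c["img"],(768,576),interpolation=cv2.INTER_CUBIC)[:,:,::-1])
E
```

```text
{'time': 17.05, 'ee_pos': [559.505, -191.947, 141.628], 'orientation': [2.551, 1.829, 0.001], 'joint_pos': [-0.447, 0.438, 1.631, -0.001, 1.07, -0.119], 'force': [1.339, -2.291, 6.67], 'opening': 20.649}
```

View pics/w12.png

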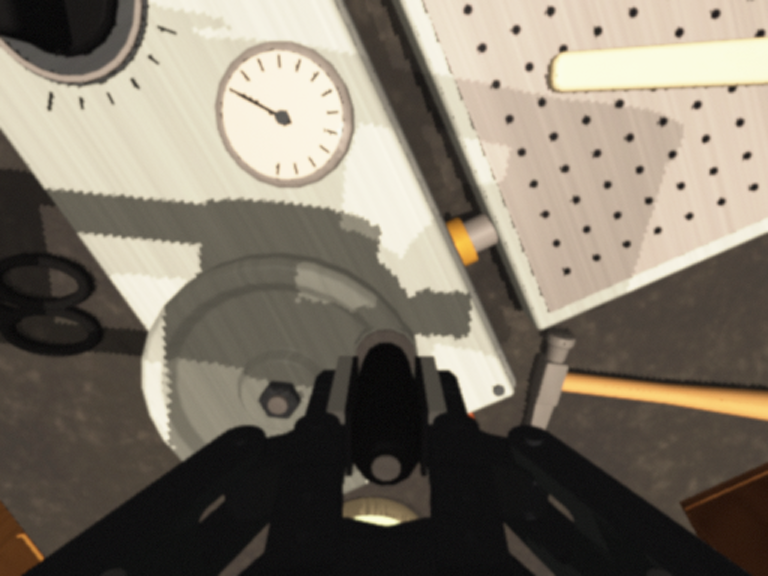

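One turn open, still gripped. Second turn, then a settle.

>>> arm_command --pt "0 -3.3 12.1 0.1 0" --pt "0 -9.6 22.9 0.2 0" --pt "0 -18.5 31.8 0.2 0" --pt "0 -29.4 38 0.3 0" --pt "0 -41.5 41.2 0.4 0" --pt "0 -54 41.1 0.5 0" --pt "0 -66.1 37.9 0.6 0" --pt "0 -76.9 31.5 0.7 0" --pt "0 -85.7 22.7 0.8 0" --pt "0 -92 11.8 0.8 0" --pt "0 -95.2 -0.3 0.9 0" --pt "0 -95.1 -12.9 1 0"

```text
time: 18.6
ee_pos: [463.1, -203.5, 142.3]
orientation: [-2.553, -1.829, -0.002]
force: [2.0, 3.6, 7.6]
opening: 20.3
```

>>> arm_command --pt "0 3.3 -12.1 0.1 0" --pt "0 9.6 -22.9 0.2 0" --pt "0 18.5 -31.8 0.2 0" --pt "0 29.4 -38 0.3 0" --pt "0 41.5 -41.2 0.4 0" --pt "0 54 -41.1 0.5 0" --pt "0 66.1 -37.9 0.6 0" --pt "0 76.9 -31.5 0.7 0" --pt "0 85.7 -22.7 0.8 0" --pt "0 92 -11.8 0.8 0" --pt "0 95.2 0.3 0.9 0" --pt "0 95.1 12.9 1 0"

```text
time: 20.1
ee_pos: [559.5, -192.0, 143.7]
orientation: [2.551, 1.829, 0.001]
force: [0.9, -3.0, 6.2]
opening: 20.5
```

>>> arm_command --pt "0 0 0 0 0" --pt "0 0 0 0 0" --pt "0 0 0 0 0" --pt "0 0 0 0 0"

```text
time: 20.6
ee_pos: [559.3, -190.7, 143.6]
orientation: [2.553, 1.83, 0.003]
force: [2.3, 1.6, 8.1]
opening: 20.5
```

```bash
python3 - <<'E'
from h import *
st()
c=read_camera("wrist");cv2.imwrite("pics/w13.png",cv2.resize(c["img"],(768,576),interpolation=cv2.INTER_CUBIC)[:,:,::-1])
c=read_camera("top");cv2.imwrite("pics/t13.png",cv2.resize(c["img"][120:270,120:390],None,fx=2.9,fy=2.9,interpolation=cv2.INTER_CUBIC)[:,:,::-1])
E
```

```text
{'time': 20.6, 'ee_pos': [559.287, -190.69, 143.624], 'orientation': [2.553, 1.83, 0.003], 'joint_pos': [-0.446, 0.435, 1.63, 0.002, 1.075, -0.12], 'force': [2.32, 1.597, 8.063], 'opening': 20.456}
```

View pics/w13.png

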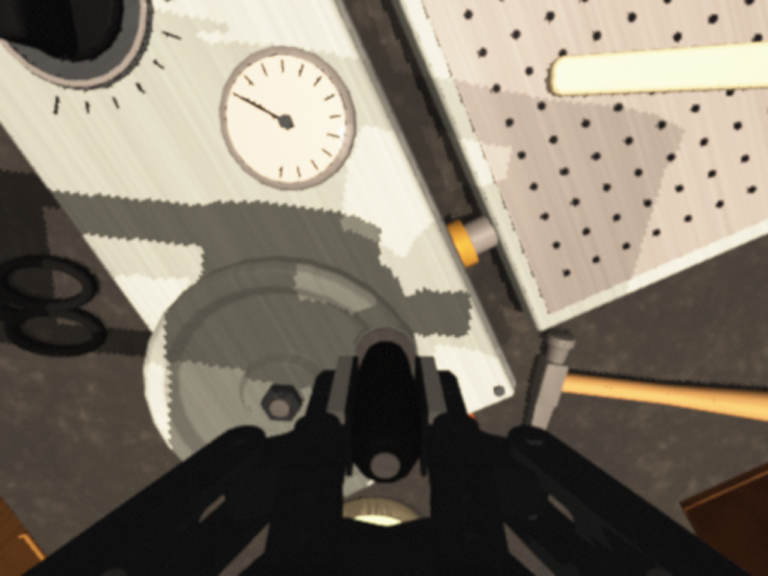

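View pics/t13.png

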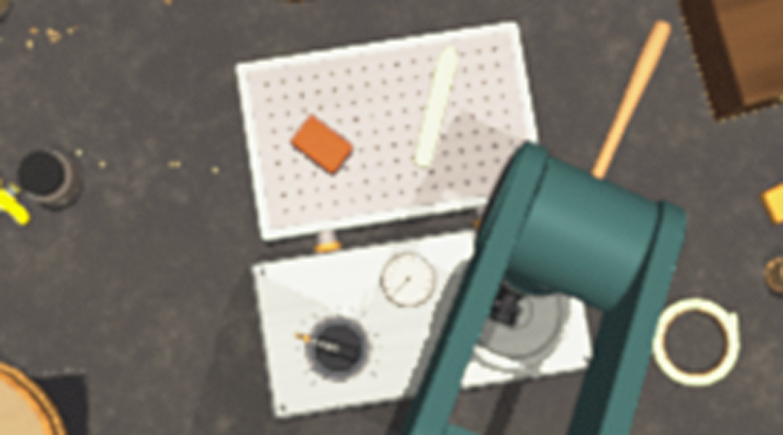

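```bash
python3 -c "
from h import *
print(workorder.finish_job());st()"
```

```text
the job is handed in; nothing more can be done
None
the job is handed in; nothing more can be done
```

I did both jobs and handed in at about 20.6 s of the 72 s, with the gripper still holding the handle. No verdict was reported, so the results below come from my own camera and force checks.

- **Knob:** I turned it clockwise by about 0.80 rad. A close-up after release showed the pointer in line with the flag, and the last top view still shows it there.
- **Closing the valve:** I turned the wheel clockwise until it stopped. The push on the handle rose to 18 N, against about 2 N for free turning. The picture put the handle 0.1 rad past closed, which I take as measurement error, because a firm stop cannot be passed.
- **Opening the valve:** I eased off the push, then turned the wheel counter-clockwise exactly two turns. The tool came back to within 0.4 mm of its position at the stop, and 4 mm higher, following the stem.
- **At rest:** The fingers are on the handle at 20.5 mm opening. The grasp point is about 6 mm from the handle's middle by calculation, and sideways forces are about 2 N.
- **Surroundings:** The leather weight, folder, tape and jar looked untouched in the last top view.

The pads may have slipped a little on the handle during the push against the stop, up to about 3 mm. That is well inside the 14 mm that the 0.3 rad tolerance allows.

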